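# Unclamp and stack the layers of a sign

### The job

Lift the red retaining bar out of its two open brackets and lay it flat on the green mat. Then take the blue panel from the holding board and set it squarely on the white back plate that lies on the plywood packing board, and set the orange panel squarely on top of the blue one, so that the three make one neat, flush pile. Set the panels down rather than dropping them, leave the pile on the packing board, and leave the carton, the cordless driver and the sanding block where they are.

Things in the scene. Friction and masses are not known exactly. Their poses are not given: they have to be found in the camera images.
- bar_c (a point): Red square retaining bar, 18 x 18 mm section, 236 mm long, about 120 g. At the start it lies loose across both coloured panels in the two open-topped brackets, its underside 30 mm above the bench and 4 mm above the panels, so it comes out straight up. This point is its centre, half-way up; its y axis runs along its length, x across it, z up.
- core_c (a point): Blue sign panel, rigid, 150 x 50 x 14 mm, about 100 g, lying flat on the holding board under the bar; it may be on either side of the board. Its x axis runs along the 150 mm length, y across the 50 mm width, z up; dark screw holes near its corners. This point is its centre, half-way up (7 mm above its underside).
- face_c (a point): Orange sign panel, rigid, 150 x 50 x 14 mm, about 120 g, lying flat on the holding board under the bar, beside the blue one. Its x axis runs along the 150 mm length, y across the 50 mm width, z up; dark screw holes near its corners. This point is its centre, half-way up (7 mm above its underside).
- back_c (a point): White back plate, rigid, 150 x 50 x 14 mm, about 150 g, lying loose and flat on the packing board: the bottom of the pile. Its x axis runs along the 150 mm length, y across the 50 mm width, z up; dark screw holes near its corners. This point is its centre, half-way up (7 mm above its underside).
- fixture: Brown wooden board, 190 (x) x 250 (y) x 12 mm, fixed; origin under its centre, on the bench. Panels lie on it along x, centres about 44 mm either side of its middle in y (38 mm gap). Brackets at y = +104 and -104 mm (12 mm thick in y, 45 mm in x), about 29 mm off the panels: slots open upward, 23 mm wide in x, floor 30 mm and prong tops 44 mm above the bench, carry the bar along y at x = 0.
- packboard: Plywood packing board, 200 (x) x 100 (y) x 12 mm, fixed to the bench. Origin at the centre of its underside, on the bench; its top is 12 mm above the bench.
- mat: Green mat, 260 (x) x 80 (y) x 4 mm, fixed to the bench; the bar is laid on it. Origin at the centre of its underside, on the bench. The mat and the packing board may change places.
- carton: Bystander: small cardboard box, 90 x 70 x 65 mm (paper label, flap to 76 mm), standing on the bench beyond the work. Origin at the centre of its underside.
- driver: Bystander: red and black cordless driver lying on its side, 170 mm (y) from battery to motor, 160 mm long (x) with its bit, 60 mm high. Origin on the bench under its handle.
- sander: Bystander: yellow and grey sanding block with a black handle, 130 x 70 x 70 mm. Origin at the centre of its underside.

How it is judged:
On the way, in this order (a step that is already met when the one before it is completed fails the run):
1. the red bar lies on the green mat, both coloured panels still on the holding board (x of bar_c in the frame of mat between -0.11 and 0.11 m and y of bar_c in the frame of mat between -0.04 and 0.04 m and z of bar_c in the frame of mat between 0.008 and 0.018 m and z of core_c in the frame of fixture between 0.014 and 0.024 m and x of core_c in the frame of fixture between -0.08 and 0.08 m and y of core_c in the frame of fixture between -0.11 and 0.11 m and z of face_c in the frame of fixture between 0.014 and 0.024 m and x of face_c in the frame of fixture between -0.08 and 0.08 m and y of face_c in the frame of fixture between -0.11 and 0.11 m), for 0.2 s.
2. the blue panel lies squarely on the white back plate (z of core_c in the frame of back_c between 0.011 and 0.017 m and horizontal distance between core_c and back_c below 0.006 m and angle between the x axis of core_c and the x axis of back_c, either way round below 0.07 rad and angle between core_c's own z axis and vertical below 0.06 rad), for 0.2 s.
At the end, for the whole second after the job is handed in: White plate on the packing board (centre within 30 mm of the board's), blue panel flat on it, orange flat on the blue, both within 6 mm and 4 degrees of the white plate; red bar flat on the green mat, its centre within 110 mm along and 40 mm across of the mat's; all at rest (all of step 2 and x of bar_c in the frame of mat between -0.11 and 0.11 m and y of bar_c in the frame of mat between -0.04 and 0.04 m and z of bar_c in the frame of mat between 0.008 and 0.018 m and horizontal distance between back_c and packboard below 0.03 m and z of back_c in the frame of packboard between 0.016 and 0.022 m and z of face_c in the frame of core_c between 0.011 and 0.017 m and horizontal distance between face_c and back_c below 0.006 m and angle between the x axis of face_c and the x axis of back_c, either way round below 0.07 rad and angle between face_c's own z axis and vertical below 0.06 rad and linear speed of each of bar, core, face, back below 0.02 m/s); the robot touches nothing.
It fails at once if the carton is shifted more than 20 mm (distance of carton from where it was at the start of the episode above 0.02 m).
It fails at once if the cordless driver is shifted more than 20 mm (distance of driver from where it was at the start of the episode above 0.02 m).
It fails at once if the sanding block is shifted more than 20 mm (distance of sander from where it was at the start of the episode above 0.02 m).
It fails at once if the blue panel is dropped or thrown (it moves faster than 0.6 m/s, as after a 20 mm fall, out of the fingers) (linear speed of core above 0.6 m/s and contact force between core and the fingers below 0.02 N).
It fails at once if the orange panel is dropped or thrown (it moves faster than 0.6 m/s, as after a 20 mm fall, out of the fingers) (linear speed of face above 0.6 m/s and contact force between face and the fingers below 0.02 N).
It also fails if it takes over 72 s, if anything falls off the work surface, if the arm or the gripper's body presses on something with over 40 N, if the wrist force passes 120 N, or if a joint passes its speed limit or range.

### The arm

A 6-joint arm with a two-finger parallel gripper is mounted at the origin on the work surface. World frame = base frame: x ahead of the robot, y to its left, z up, the work surface at z = 0. Lengths are in m, angles in rad, forces in N, time in s.
With the tool pointing down it reaches from about 0.4 to 0.825 m from the base axis. Payload 7 kg.
Tool frame: the origin (TCP) lies between the finger pads; the fingertips stand 8 mm ahead of it and the grasp point (between the pads) lies 11 mm behind it (arm.finger_overhang is the distance from the TCP to the fingertips, in m); z points along the fingers, y is the line along which they close (so a half turn about z gives the same grasp; the last joint's range is limited). The gripper opens to 88 mm and grips with 3 to 60 N. Pads are 19 mm wide; open, the fingers measure 130 mm over their backs; the gripper's body (78 mm by 193 mm) begins 47 mm behind the grasp point.
Start: joints at [1.426, 0.359, 0.012, 0, -1.224, -0.288], TCP at [0.283, 0.613, 0.235] pointing down, gripper open.
Joint ranges: [-3.07, 3.07], [-1.43, 2.12], [-1.02, 1.25], [-3.03, 1.67], [-3.05, -0], [-3.03, 3.03]. Speed limits (rad/s): [2.39, 2.39, 3.01, 3.14, 3.14, 3.14].

### API

Orientations are given as [roll, pitch, yaw] about the fixed x, y, z axes, in that order (R = Rz(yaw) Ry(pitch) Rx(roll)).
In Python, from station import arm gives the robot as it stands.
- The arm moves only by the tool move_arm, never from a script. Its argument "rows" is text: rows parted by semicolons, each of 7 numbers parted by spaces: the turn, a rotation vector about the tool's x, y, z in degrees, then the shift along the tool's x, y, z in m, then the finger opening in m, from 0 to 0.0876. A call has 1 to 8 rows; each row shifts and turns the commanded pose from where the row before left it, along the tool's axes as they then stand; what a row does not reach is not made up. A row lasts 1/8 s, in which the tool goes at most 62.5 mm and 10.7 degrees, less where a joint would pass 70% of its speed; a pose out of reach is approached as far as the arm can. A call is refused whole if a number of a shift passes 0.0625 or a number of a turn 10.7, either way. A call with a gripper value outside its range is refused whole. The fingers move at their own pace and stop on an object; "squeeze" is the grip in N (left out, the last holds). Time passes only in rows, so rows that do not move let the fingers close. It gives the time, the measured TCP pose, the force, the opening and the grip force at its end, in the units of the state.
- arm.get_state(): the state, without advancing time (a new reading comes with each control period).
- arm.grab_frame(name): name is "scene" or "top" or "wrist"; returns (picture, depth): 384x512x3 uint8, blue, green, red; 384x512 float32, m along the optical axis (not along the pixel's ray), 0 where there is no reading.
- arm.camera_model(name): a dict with "mtx" (3x3 intrinsics, pixels), "camera_from_world" (4x4, takes a point from world to camera coordinates); the wrist camera has in their place "mount" (4x4, takes a point from camera to tool coordinates, whose origin is the TCP and whose axes are the flange's). Camera axes: x right, y down, z forward; pixel columns grow to the right and rows downward; lengths in m; the calibration is good to about 2 mm. The wrist camera is an equidistant fisheye: a pixel r from the principal point sees the ray r / f radians off the axis. A picture is of the moment at which its call begins: read the wrist's pose just before it. camera_model takes no time and is no camera call.
- arm.job_done(): hands the job in; it is judged then, once.
The state is a dict: "t": time; "q": joint angles; "qd": joint speeds; "joint_efforts": joint torques, N m; "eef_pos": TCP position; "ee_rot": TCP orientation; "force": force on the tool from outside, world axes, zero at the start; "moment": the same for the moment, N m; "width": finger opening in m; "gripper_force": force on a finger pad.
Only numpy, scipy, OpenCV 4.12 (cv2) and the standard library are available. Lean on these libraries where they do the work, as an engineer would, in place of code of your own. Each camera call takes 0.05 s, during which the arm holds its last target. There are 200 camera calls.

## Working session

There is one attempt and no reset: what is moved stays moved. The work goes in short steps, Python scripts to look and compute and a tool call to move; the robot and the scene stay as the last step left them, time stands still between calls to the robot, and variables do not carry over. Pictures are saved under pics/ and viewed, at most 10 in all, crops included, and the job is handed in when it is done.

Besides the shell and the picture viewer there is one more tool, called after "Call:" by a JSON object that holds its "name" and its "arguments". move_arm: Moves the arm, as the interface text tells. Its arguments: {"type":"object","properties":{"rows":{"type":"string"},"squeeze":{"type":"number"}},"required":["rows"]}

```bash
ls; mkdir -p pics; cat > h.py <<'E'
import numpy as np, cv2
from station import arm
np.set_printoptions(precision=4,suppress=True)
def world(name,d):
    c=arm.camera_model(name);K=c["mtx"];T=np.linalg.inv(c["camera_from_world"])
    v,u=np.mgrid[:d.shape[0],:d.shape[1]]
    P=np.stack([(u-K[0][2])/K[0][0]*d,(v-K[1][2])/K[1][1]*d,d],-1)
    return P@T[:3,:3].T+T[:3,3]
E
python3 - <<'E'
from h import *
for n in("scene","top"):
    p,d=arm.grab_frame(n);cv2.imwrite(f"pics/{n}0.png",p);np.savez(f"{n}0.npz",p=p,d=d)
    print(n,arm.camera_model(n))
print(arm.camera_model("wrist"));s=arm.get_state();print(s)
E
```

```text
pics
scene {'mtx': array([[494.3703,   0.    , 253.906 ],
       [  0.    , 494.3703, 194.5765],
       [  0.    ,   0.    ,   1.    ]]), 'camera_from_world': array([[-0.6968,  0.7172, -0.0109,  0.4754],
       [ 0.5742,  0.5487, -0.6076, -0.284 ],
       [-0.4298, -0.4296, -0.7942,  1.5377],
       [ 0.    ,  0.    ,  0.    ,  1.    ]])}
top {'mtx': array([[380.9139,   0.    , 253.8253],
       [  0.    , 380.9139, 195.2696],
       [  0.    ,   0.    ,   1.    ]]), 'camera_from_world': array([[ 0.0236, -0.9996,  0.012 , -0.063 ],
       [-0.996 , -0.0246, -0.0863,  0.641 ],
       [ 0.0866, -0.0099, -0.9962,  1.0511],
       [ 0.    ,  0.    ,  0.    ,  1.    ]])}
{'mtx': array([[297.3186,   0.    , 252.273 ],
       [  0.    , 297.3186, 195.5736],
       [  0.    ,   0.    ,   1.    ]]), 'mount': array([[ 0.0007, -0.9649, -0.2625,  0.07  ],
       [ 1.    ,  0.0006,  0.0006,  0.0004],
       [-0.0004, -0.2625,  0.9649, -0.1505],
       [ 0.    ,  0.    ,  0.    ,  1.    ]])}
{'t': 0.1, 'q': array([ 1.4261,  0.3593,  0.0111, -0.0003, -1.2241, -0.2881]), 'qd': array([-0.001 ,  0.0003,  0.0016,  0.0016, -0.0009, -0.0001]), 'joint_efforts': array([ -0.0013, -58.4165,  29.3751,   7.0155,   0.0102,  -0.    ]), 'eef_pos': array([0.283 , 0.6124, 0.2337]), 'ee_rot': array([ 3.1401, -0.0002, -0.4329]), 'force': array([ 0.594 ,  0.5779, -0.5578]), 'moment': array([0.0082, 0.0337, 0.035 ]), 'gripper_force': 0.0, 'width': 0.08741960905495288}
```

View pics/scene0.png

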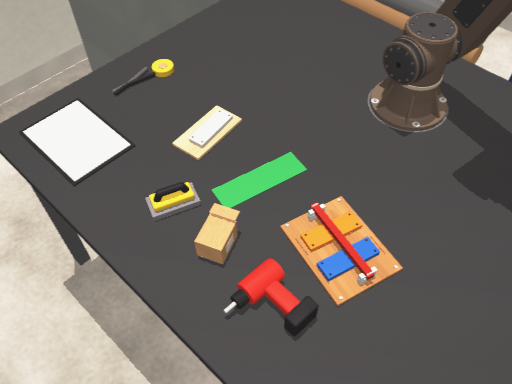

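View pics/top0.png

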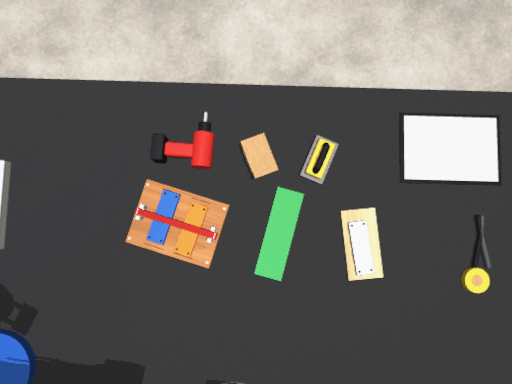

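The top view shows the holding board at about (178,223), with the bar running from (138,212) to (214,236). Blue is at (164,217) and orange at (191,229). The mat is at (279,234) and the white plate at (361,247). The scene view agrees, so I'll segment both.

```bash
cat >> h.py <<'E'
def masks(p):
    h=cv2.cvtColor(p,cv2.COLOR_BGR2HSV);H,S,V=h[...,0],h[...,1],h[...,2]
    return dict(red=((H<4)|(H>176))&(S>190)&(V>90),blue=(H>105)&(H<125)&(S>150)&(V>60),
      orange=(H>=9)&(H<20)&(S>225)&(V>150),green=(H>50)&(H<75)&(S>120)&(V>50),white=(S<25)&(V>170))
E
python3 - <<'E'
from h import *
R=dict(top=dict(red=(130,195,225,250),blue=(130,180,190,250),orange=(170,190,215,265),green=(245,180,310,285),white=(340,205,385,285)),
 scene=dict(red=(300,195,385,285),blue=(310,230,390,285),orange=(295,205,370,255),green=(205,145,315,215),white=(170,100,245,160)))
for n in R:
    f=np.load(n+"0.npz");m=masks(f["p"]);W=world(n,f["d"])
    for k,(a,b,c,e) in R[n].items():
        mm=np.zeros(m[k].shape,bool);mm[b:e,a:c]=m[k][b:e,a:c]
        mm=mm.astype(np.uint8);mm&=(f["d"]>0)
        w=W[mm>0];z=np.median(w[:,2]);w=w[abs(w[:,2]-z)<.006]
        r=cv2.minAreaRect((w[:,:2]*1000).astype(np.float32))
        b4=cv2.boxPoints(r);e0,e1=b4[1]-b4[0],b4[2]-b4[1];L=e0 if np.hypot(*e0)>np.hypot(*e1) else e1
        print(n,k,len(w),"z",z,"c",np.array(r[0]),"sz",np.array(r[1]),"yaw long",np.degrees(np.arctan2(L[1],L[0]))%180)
E
```

```text
top red 422 z 0.04662977126151213 c [557.559  162.3325] sz [224.0757  15.6992] yaw long 73.585976
top blue 746 z 0.024850220644673682 c [577.1573 207.0536] sz [ 48.0371 145.4057] yaw long 163.31349
top orange 0 z nan c [0. 0.] sz [0. 0.] yaw long 0.0
top green 2518 z 0.0029930308775035774 c [ 537.5044 -122.6113] sz [ 81.5228 261.0932] yaw long 165.93047
top white 918 z 0.025178262890991232 c [ 502.7617 -351.9219] sz [149.4585  51.3652] yaw long 8.86818
scene red 561 z 0.04759221498267219 c [561.3518 175.6695] sz [226.305   19.4347] yaw long 73.989815
scene blue 914 z 0.025473196335330295 c [577.8801 212.3118] sz [ 49.9056 151.0807] yaw long 162.95013
scene orange 0 z nan c [0. 0.] sz [0. 0.] yaw long 0.0
scene green 2139 z 0.003555229602765886 c [ 537.5564 -118.9202] sz [ 83.4845 263.6733] yaw long 165.76822
scene white 619 z 0.025504745552487162 c [ 503.6727 -350.0548] sz [151.8196  54.1423] yaw long 10.154909
  return _methods._mean(a, axis=axis, dtype=dtype,
  ret = ret.dtype.type(ret / rcount)
```

```bash
cat >> h.py <<'E'
from scipy.spatial.transform import Rotation as Ro
def plan(x,y,z,yaw,n,g,start=None):
    """print n rows from the present pose to a tool-down pose (yaw deg)"""
    s=arm.get_state()
    p,R=(s["eef_pos"],Ro.from_euler("xyz",s["ee_rot"])) if start is None else (np.array(start[:3]),Ro.from_euler("xyz",[180,0,start[3]],degrees=True))
    D=(R.inv()*Ro.from_euler("xyz",[180,0,yaw],degrees=True)).as_rotvec(degrees=True)
    st=(np.array([x,y,z])-p)/n
    for i in range(n):
        sh=R.inv().apply(st);R=R*Ro.from_rotvec(D/n,degrees=True)
        print(" ".join("%.2f"%v for v in D/n)," ".join("%.4f"%v for v in sh),g,end=";\n" if i%8==7 else "; ")
    print()
def wworld(d,s):
    c=arm.camera_model("wrist");K=c["mtx"];M=c["mount"]
    v,u=np.mgrid[:d.shape[0],:d.shape[1]];X=u-K[0][2];Y=v-K[1][2];r=np.hypot(X,Y)+1e-9;t=r/K[0][0]
    P=np.stack([np.tan(t)*X/r*d,np.tan(t)*Y/r*d,d],-1)
    P=P@M[:3,:3].T+M[:3,3]
    return P@Ro.from_euler("xyz",s["ee_rot"]).as_matrix().T+s["eef_pos"]
def wlook(name):
    s=arm.get_state();p,d=arm.grab_frame("wrist");cv2.imwrite(f"pics/{name}.png",p)
    np.savez(name+".npz",p=p,d=d,pos=s["eef_pos"],rot=s["ee_rot"]);return p,d,s,wworld(d,s)
def rect(w):
    r=cv2.minAreaRect((w[:,:2]*1000).astype(np.float32));b=cv2.boxPoints(r);e0,e1=b[1]-b[0],b[2]-b[1]
    L=e0 if np.hypot(*e0)>np.hypot(*e1) else e1
    return np.array(r[0]),np.sort(r[1]),np.degrees(np.arctan2(L[1],L[0]))%180
E
python3 -c "
from h import *
plan(.5595,.168,.2,-106.3,16,.0876)"
```

```text
0.00 -0.00 5.09 0.0273 0.0180 0.0021 0.0876; 0.00 -0.00 5.09 0.0288 0.0155 0.0021 0.0876; 0.00 -0.00 5.09 0.0301 0.0128 0.0021 0.0876; 0.00 -0.00 5.09 0.0311 0.0101 0.0021 0.0876; 0.00 -0.00 5.09 0.0319 0.0073 0.0021 0.0876; 0.00 -0.00 5.09 0.0324 0.0045 0.0021 0.0876; 0.00 -0.00 5.09 0.0327 0.0016 0.0021 0.0876; 0.00 -0.00 5.09 0.0327 -0.0013 0.0021 0.0876;
0.00 -0.00 5.09 0.0324 -0.0042 0.0021 0.0876; 0.00 -0.00 5.09 0.0319 -0.0071 0.0021 0.0876; 0.00 -0.00 5.09 0.0312 -0.0099 0.0021 0.0876; 0.00 -0.00 5.09 0.0302 -0.0126 0.0021 0.0876; 0.00 -0.00 5.09 0.0289 -0.0153 0.0021 0.0876; 0.00 -0.00 5.09 0.0275 -0.0178 0.0021 0.0876; 0.00 -0.00 5.09 0.0258 -0.0201 0.0021 0.0876; 0.00 -0.00 5.09 0.0239 -0.0224 0.0021 0.0876;
```

Call:
{"name": "move_arm", "arguments": {"rows": "0 0 5.1 0.027 0.018 0.002 0.0876; 0 0 5.1 0.029 0.0155 0.002 0.0876; 0 0 5.1 0.030 0.013 0.002 0.0876; 0 0 5.1 0.031 0.010 0.002 0.0876; 0 0 5.1 0.032 0.007 0.002 0.0876; 0 0 5.1 0.0325 0.0045 0.002 0.0876; 0 0 5.1 0.0325 0.0015 0.002 0.0876; 0 0 5.1 0.0325 -0.0015 0.002 0.0876", "squeeze": 30}}

```text
t: 1.1
eef_pos: [0.4216, 0.3899, 0.2182]
ee_rot: [3.141, -0.0, -1.148]
force: [0.2, 0.5, -0.5]
width: 0.0876
gripper_force: 0.0
```

Call:
{"name": "move_arm", "arguments": {"rows": "0 0 5.1 0.0325 -0.004 0.002 0.0876; 0 0 5.1 0.032 -0.007 0.002 0.0876; 0 0 5.1 0.031 -0.010 0.002 0.0876; 0 0 5.1 0.030 -0.0125 0.002 0.0876; 0 0 5.1 0.029 -0.0155 0.002 0.0876; 0 0 5.1 0.0275 -0.018 0.002 0.0876; 0 0 5.1 0.026 -0.020 0.002 0.0876; 0 0 5.0 0.024 -0.0225 0.002 0.0876"}}

```text
t: 2.1
eef_pos: [0.5596, 0.1673, 0.2022]
ee_rot: [3.141, -0.0, -1.858]
force: [0.4, 0.8, -0.1]
width: 0.0879
gripper_force: 0.0
```

Call:
{"name": "move_arm", "arguments": {"rows": "0 0 0 0 0 0 0.05; 0 0 0 0 0 0 0.05; 0 0 0 0 0 0 0.05"}}

```text
t: 2.48
eef_pos: [0.559, 0.1689, 0.2026]
ee_rot: [3.142, 0.0, -1.854]
force: [0.1, 0.7, -0.2]
width: 0.0632
gripper_force: 0.0
```

```bash
python3 -c "
from h import *
p,d,s,W=wlook('w1');print(s['q'],s['eef_pos'],np.degrees(s['ee_rot']))
m=masks(p)
for k in m:
    a=m[k]&(d>0);n,l,st,c=cv2.connectedComponentsWithStats(a.astype(np.uint8))
    for i in range(1,n):
        if st[i,4]>150:
            w=W[l==i];z=np.median(w[:,2]);print(k,st[i],z,*rect(w[abs(w[:,2]-z)<.006]))
"
```

```text
[ 0.628   0.2332 -0.2404 -0.0001 -1.0971 -0.9112] [0.559  0.1689 0.2026] [ 179.998     0.004  -106.2283]
red [  39  149   81   71 1952] 0.044232000905484486 [774.1403 117.089 ] [ 80.8925 111.8909] 177.57747
red [245 186  16  65 941] 0.04830806438376489 [568.8008 206.5538] [15.9899 75.2866] 74.27531
blue [ 185  195   60   42 2250] 0.026290134854729655 [613.2653 198.4395] [49.4108 69.5964] 163.60489
blue [ 262  196   50   41 1952] 0.026329528423261805 [532.3901 222.5844] [49.6153 57.7112] 163.76215
white [231  83  13  13 154] 0.04389059700397924 [546.7745  67.3585] [ 9.356  10.6849] 73.57986
white [ 60 350 103  21 295] 0.31255214794556696 [582.1497 138.0518] [ 2.8515 26.423 ] 164.27502
```

View pics/w1.png

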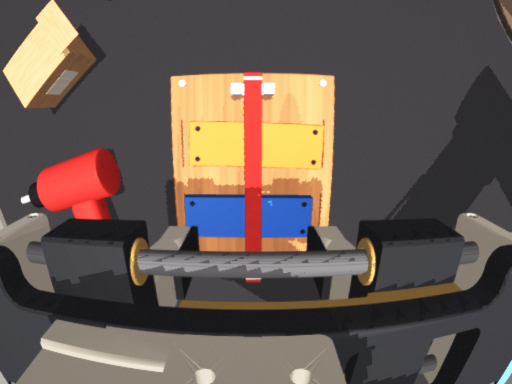

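The wrist view shows the bar running vertically at column 253. Orange is at (255,145), blue at (248,217), and the far bracket at (253,89). I'll measure the panel centres and the bar line from these.

```bash
python3 -c "
from h import *
f=np.load('w1.npz');p,d=f['p'],f['d'];W=wworld(d,dict(eef_pos=f['pos'],ee_rot=f['rot']))
h=cv2.cvtColor(p,cv2.COLOR_BGR2HSV)
print(h[145,225],h[100,210],h[217,220])
H,S,V=[h[...,i].astype(int) for i in range(3)]
Z=W[...,2]
def roi(a,b,c,e):
    m=np.zeros(d.shape,bool);m[b:e,a:c]=1;return m
for n,m in dict(orange=roi(180,115,335,175)&(Z>.0215)&(Z<.031),blue=roi(180,190,320,242)&(Z>.0215)&(Z<.031)&(H>100),red=roi(240,65,270,255)&(S>150)&((H<5)|(H>175))&(Z>.043)).items():
    w=W[m];print(n,m.sum(),np.median(w[:,2]),*rect(w))
"
```

```text
[ 24 147 255] [ 20 114 254] [110 184 206]
orange 5117 0.02632117908217521 [543.1658 131.3307] [ 50.7346 150.2479] 161.88669
blue 4324 0.026314097233420097 [575.8308 210.2592] [ 50.8098 149.9566] 163.3874
red 2774 0.04832434360447603 [552.469  150.1922] [ 17.4117 192.645 ] 74.01641
```

Call:
{"name": "move_arm", "arguments": {"rows": "0 0 0 -0.0015 0.001 0.02 0.05; 0 0 0 0 0 0.035 0.05; 0 0 0 0 0 0.035 0.05; 0 0 0 0 0 0.03 0.05; 0 0 0 0 0 0.025 0.05; 0 0 0 0 0 0.018 0.05; 0 0 0 0 0 0 0.05; 0 0 0 0 0 0 0.05"}}

```text
t: 3.52
eef_pos: [0.5592, 0.1707, 0.0403]
ee_rot: [-3.141, 0.001, -1.854]
force: [0.3, 0.8, -0.6]
width: 0.0502
gripper_force: 0.0
```

Call:
{"name": "move_arm", "arguments": {"rows": "0 0 0 0 0 0 0; 0 0 0 0 0 0 0; 0 0 0 0 0 0 0; 0 0 0 0 0 0 0; 0 0 0 0 0 0 0; 0 0 0 0 0 0 0"}}

```text
t: 4.28
eef_pos: [0.5589, 0.1701, 0.0398]
ee_rot: [-3.141, 0.0, -1.855]
force: [-1.0, 0.4, 3.2]
width: 0.0177
gripper_force: 30.0
```

Call:
{"name": "move_arm", "arguments": {"rows": "0 0 0 0 0 -0.01 0; 0 0 0 0 0 -0.02 0; 0 0 0 0 0 -0.03 0; 0 0 0 0 0 -0.03 0; 0 0 0 0 0 -0.02 0; 0 0 0 0 0 0 0"}}

```text
t: 5.03
eef_pos: [0.5596, 0.1705, 0.1515]
ee_rot: [-3.139, 0.003, -1.855]
force: [-0.4, 0.3, -1.7]
width: 0.0178
gripper_force: 30.0
```

```bash
python3 -c "
from h import *
s=arm.get_state();print(s['eef_pos'],s['ee_rot'],s['width'],s['force'])
plan(.5375,-.1207,.13,-14.1,16,0,(.5589,.1705,.150,-106.25))"
```

```text
[0.5596 0.1705 0.1515] [-3.1393  0.0027 -1.8553] 0.017831384630143544 [-0.3984  0.2571 -1.6801]
0.00 0.00 -5.76 0.0178 -0.0038 0.0012 0; 0.00 0.00 -5.76 0.0181 -0.0020 0.0012 0; 0.00 0.00 -5.76 0.0182 -0.0002 0.0012 0; 0.00 0.00 -5.76 0.0182 0.0017 0.0012 0; 0.00 0.00 -5.76 0.0179 0.0035 0.0012 0; 0.00 0.00 -5.76 0.0175 0.0053 0.0013 0; 0.00 0.00 -5.76 0.0169 0.0070 0.0013 0; 0.00 0.00 -5.76 0.0161 0.0086 0.0013 0;
0.00 0.00 -5.76 0.0151 0.0102 0.0013 0; 0.00 0.00 -5.76 0.0140 0.0117 0.0013 0; 0.00 0.00 -5.76 0.0128 0.0130 0.0013 0; 0.00 0.00 -5.76 0.0114 0.0142 0.0013 0; 0.00 0.00 -5.76 0.0099 0.0153 0.0013 0; 0.00 0.00 -5.76 0.0083 0.0162 0.0013 0; 0.00 0.00 -5.76 0.0067 0.0170 0.0013 0; 0.00 0.00 -5.76 0.0049 0.0176 0.0013 0;
```

Call:
{"name": "move_arm", "arguments": {"rows": "0 0 -5.75 0.018 -0.004 0.001 0; 0 0 -5.75 0.018 -0.002 0.001 0; 0 0 -5.75 0.018 0 0.001 0; 0 0 -5.75 0.018 0.0015 0.001 0; 0 0 -5.75 0.018 0.0035 0.001 0; 0 0 -5.75 0.0175 0.0055 0.001 0; 0 0 -5.75 0.017 0.007 0.001 0; 0 0 -5.75 0.016 0.0085 0.001 0"}}

```text
t: 6.02
eef_pos: [0.5471, 0.0239, 0.1404]
ee_rot: [3.14, 0.001, -1.049]
force: [-0.2, -0.1, -2.1]
width: 0.0178
gripper_force: 30.0
```

Call:
{"name": "move_arm", "arguments": {"rows": "0 0 -5.75 0.015 0.010 0.001 0; 0 0 -5.75 0.014 0.0115 0.001 0; 0 0 -5.75 0.013 0.013 0.001 0; 0 0 -5.75 0.0115 0.014 0.001 0; 0 0 -5.75 0.010 0.0155 0.001 0; 0 0 -5.75 0.0085 0.016 0.001 0; 0 0 -5.75 0.007 0.017 0.001 0; 0 0 -5.75 0.005 0.0175 0.001 0"}}

```text
t: 7.02
eef_pos: [0.5373, -0.1214, 0.1324]
ee_rot: [3.141, 0.002, -0.247]
force: [-0.2, 0.4, -1.2]
width: 0.0178
gripper_force: 30.0
```

Call:
{"name": "move_arm", "arguments": {"rows": "0 0 0 0 0 0.015 0; 0 0 0 0 0 0.03 0; 0 0 0 0 0 0.03 0; 0 0 0 0 0 0.025 0; 0 0 0 0 0 0.012 0; 0 0 0 0 0 0 0; 0 0 0 0 0 0 0"}}

```text
t: 7.9
eef_pos: [0.5387, -0.1207, 0.0222]
ee_rot: [-3.141, -0.001, -0.25]
force: [0.7, 0.3, -1.0]
width: 0.0176
gripper_force: 30.0
```

Call:
{"name": "move_arm", "arguments": {"rows": "0 0 0 0 0 0.004 0; 0 0 0 0 0 0.002 0; 0 0 0 0 0 0.001 0; 0 0 0 0 0 0 0; 0 0 0 0 0 0 0"}}

```text
t: 8.52
eef_pos: [0.5382, -0.1208, 0.0146]
ee_rot: [-3.142, -0.0, -0.25]
force: [-0.5, -0.2, -1.1]
width: 0.0176
gripper_force: 30.0
```

Call:
{"name": "move_arm", "arguments": {"rows": "0 0 0 0 0 0.001 0; 0 0 0 0 0 0 0; 0 0 0 0 0 0 0.045; 0 0 0 0 0 0 0.045; 0 0 0 0 0 0 0.045; 0 0 0 0 0 0 0.045"}}

```text
t: 9.28
eef_pos: [0.5381, -0.1208, 0.0135]
ee_rot: [-3.142, 0.0, -0.25]
force: [-0.5, -0.2, 0.3]
width: 0.0444
gripper_force: 0.0
```

Call:
{"name": "move_arm", "arguments": {"rows": "0 0 0 0 0 -0.015 0.06; 0 0 0 0 0 -0.035 0.06; 0 0 0 0 0 -0.045 0.06; 0 0 0 0 0 -0.045 0.06; 0 0 0 0 0 -0.03 0.06; 0 0 0 0 0 0 0.06"}}

```text
t: 10.02
eef_pos: [0.5397, -0.1208, 0.1876]
ee_rot: [-3.14, -0.006, -0.249]
force: [-0.2, -0.1, -0.6]
width: 0.0599
gripper_force: 0.0
```

```bash
python3 -c "
from h import *
s=arm.get_state()
print(s['eef_pos'],s['ee_rot'])
p,d=arm.grab_frame('top');W=world('top',d);m=masks(p)['red'];m[:,:245]=0;m[:,320:]=0
w=W[m&(d>0)];z=np.median(w[:,2]);print('bar',m.sum(),z,*rect(w[abs(w[:,2]-z)<.006]))
plan(.5758,.2103,.16,-16.6,16,.06)
"
```

```text
[ 0.5397 -0.1208  0.1876] [-3.1397 -0.0063 -0.2491]
bar 65 0.021134896355692323 [ 624.7359 -144.5841] [15.1544 36.1714] 164.90608
-0.01 -0.01 0.14 -0.0029 -0.0206 0.0016 0.06; -0.01 -0.01 0.14 -0.0029 -0.0206 0.0016 0.06; -0.01 -0.01 0.14 -0.0030 -0.0206 0.0016 0.06; -0.01 -0.01 0.14 -0.0030 -0.0206 0.0016 0.06; -0.01 -0.01 0.14 -0.0031 -0.0206 0.0016 0.06; -0.01 -0.01 0.14 -0.0031 -0.0206 0.0016 0.06; -0.01 -0.01 0.14 -0.0032 -0.0206 0.0016 0.06; -0.01 -0.01 0.14 -0.0032 -0.0206 0.0016 0.06;
-0.01 -0.01 0.14 -0.0033 -0.0206 0.0016 0.06; -0.01 -0.01 0.14 -0.0033 -0.0206 0.0016 0.06; -0.01 -0.01 0.14 -0.0034 -0.0205 0.0016 0.06; -0.01 -0.01 0.14 -0.0034 -0.0205 0.0016 0.06; -0.01 -0.01 0.14 -0.0035 -0.0205 0.0016 0.06; -0.01 -0.01 0.14 -0.0035 -0.0205 0.0016 0.06; -0.01 -0.01 0.14 -0.0036 -0.0205 0.0016 0.06; -0.01 -0.01 0.14 -0.0036 -0.0205 0.0016 0.06;
```

```bash
python3 -c "
from h import *
plan(.434,-.3625,.16,9.5,8,.06)
print();plan(.492,.191,.16,-16.6,16,.06,(.434,-.3625,.16,9.5))
"
```

```text
-0.00 -0.03 -2.98 -0.0052 0.0325 0.0032 0.06; -0.00 -0.03 -2.98 -0.0069 0.0322 0.0032 0.06; -0.00 -0.03 -2.98 -0.0086 0.0318 0.0032 0.06; -0.00 -0.03 -2.98 -0.0102 0.0313 0.0032 0.06; -0.00 -0.03 -2.98 -0.0118 0.0307 0.0032 0.06; -0.00 -0.03 -2.98 -0.0134 0.0301 0.0032 0.06; -0.00 -0.03 -2.98 -0.0149 0.0294 0.0032 0.06; -0.00 -0.03 -2.98 -0.0164 0.0285 0.0032 0.06;


-0.00 -0.00 1.63 0.0093 -0.0335 -0.0000 0.06; -0.00 -0.00 1.63 0.0083 -0.0338 -0.0000 0.06; -0.00 -0.00 1.63 0.0074 -0.0340 -0.0000 0.06; -0.00 -0.00 1.63 0.0064 -0.0342 -0.0000 0.06; -0.00 -0.00 1.63 0.0054 -0.0344 -0.0000 0.06; -0.00 -0.00 1.63 0.0044 -0.0345 -0.0000 0.06; -0.00 -0.00 1.63 0.0035 -0.0346 -0.0000 0.06; -0.00 -0.00 1.63 0.0025 -0.0347 -0.0000 0.06;
-0.00 -0.00 1.63 0.0015 -0.0348 -0.0000 0.06; -0.00 -0.00 1.63 0.0005 -0.0348 -0.0000 0.06; -0.00 -0.00 1.63 -0.0005 -0.0348 -0.0000 0.06; -0.00 -0.00 1.63 -0.0015 -0.0348 -0.0000 0.06; -0.00 -0.00 1.63 -0.0025 -0.0347 -0.0000 0.06; -0.00 -0.00 1.63 -0.0035 -0.0346 -0.0000 0.06; -0.00 -0.00 1.63 -0.0045 -0.0345 -0.0000 0.06; -0.00 -0.00 1.63 -0.0054 -0.0344 -0.0000 0.06;
```

Call:
{"name": "move_arm", "arguments": {"rows": "0 0 -3 -0.005 0.0325 0.003 0.06; 0 0 -3 -0.007 0.032 0.003 0.06; 0 0 -3 -0.0085 0.032 0.003 0.06; 0 0 -3 -0.010 0.0315 0.003 0.06; 0 0 -3 -0.012 0.0305 0.003 0.06; 0 0 -3 -0.0135 0.030 0.003 0.06; 0 0 -3 -0.015 0.0295 0.003 0.06; 0 0 -3 -0.0165 0.0285 0.003 0.06"}}

```text
t: 11.08
eef_pos: [0.4326, -0.3634, 0.1587]
ee_rot: [-3.141, 0.001, 0.171]
force: [-0.3, -0.2, 0.2]
width: 0.0602
gripper_force: 0.0
```

Call:
{"name": "move_arm", "arguments": {"rows": "0 0 0 0 0 0 0.06; 0 0 0 0 0 0 0.06; 0 0 0 0 0 0 0.06"}}

```text
t: 11.45
eef_pos: [0.434, -0.3621, 0.1595]
ee_rot: [-3.141, 0.0, 0.17]
force: [-0.7, 0.2, 0.4]
width: 0.0603
gripper_force: 0.0
```

```bash
python3 -c "
from h import *
p,d,s,W=wlook('w2');print(s['eef_pos'],np.degrees(s['ee_rot']))
Z=W[...,2];m=(np.hypot(W[...,0]-.503,W[...,1]+.351)<.1)&(Z>.0215)&(Z<.031)&(d>0)
n,l,st,c=cv2.connectedComponentsWithStats(m.astype(np.uint8));i=1+np.argmax(st[1:,4]);m=l==i
print(st[i],np.median(W[m][:,2]),*rect(W[m]))
"
```

```text
[ 0.434  -0.3621  0.1595] [-179.9882    0.013     9.7313]
[ 227   39   54  154 7979] 0.02630351246532317 [ 504.2702 -351.2312] [ 50.515  150.5916] 9.701663
```

View pics/w2.png

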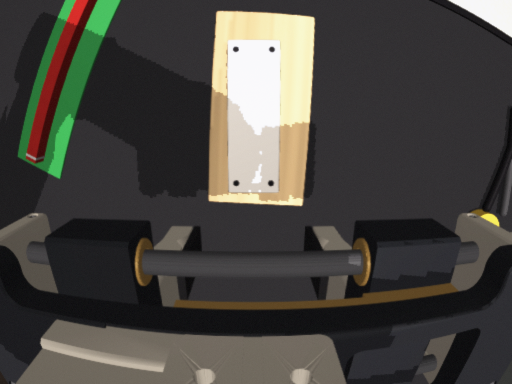

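The white plate is fully visible, spanning columns 227–281 and rows 39–193, and the bar is lying on the mat at about (50,100). Next I'll look at the panels from the same relative pose.

Call:
{"name": "move_arm", "arguments": {"rows": "0 0 1.65 0.0093 -0.0335 0 0.06; 0 0 1.65 0.0083 -0.034 0 0.06; 0 0 1.65 0.0074 -0.034 0 0.06; 0 0 1.65 0.0064 -0.034 0 0.06; 0 0 1.65 0.0054 -0.0345 0 0.06; 0 0 1.65 0.0044 -0.0345 0 0.06; 0 0 1.65 0.0035 -0.0345 0 0.06; 0 0 1.65 0.0025 -0.0345 0 0.06"}}

```text
t: 12.5
eef_pos: [0.4622, -0.0843, 0.1599]
ee_rot: [-3.141, -0.001, -0.061]
force: [0.7, -0.3, -0.1]
width: 0.0601
gripper_force: 0.0
```

Call:
{"name": "move_arm", "arguments": {"rows": "0 0 1.65 0.0015 -0.035 0 0.06; 0 0 1.65 0.0005 -0.035 0 0.06; 0 0 1.65 -0.0005 -0.035 0 0.06; 0 0 1.65 -0.0015 -0.035 0 0.06; 0 0 1.65 -0.0025 -0.035 0 0.06; 0 0 1.65 -0.0035 -0.0345 0 0.06; 0 0 1.65 -0.0045 -0.0345 0 0.06; 0 0 1.65 -0.0055 -0.0345 0 0.06"}}

```text
t: 13.5
eef_pos: [0.4909, 0.1938, 0.1598]
ee_rot: [-3.141, -0.0, -0.291]
force: [-0.6, -0.2, -0.2]
width: 0.06
gripper_force: 0.0
```

Call:
{"name": "move_arm", "arguments": {"rows": "0 0 0 0 0 0 0.06; 0 0 0 0 0 0 0.06; 0 0 0 0 0 0 0.06"}}

```text
t: 13.88
eef_pos: [0.491, 0.1914, 0.1596]
ee_rot: [3.142, 0.0, -0.292]
force: [0.5, -0.2, 0.6]
width: 0.0598
gripper_force: 0.0
```

```bash
python3 -c "
from h import *
p,d,s,W=wlook('w3');print(s['eef_pos'],np.degrees(s['ee_rot']))
Z=W[...,2]
for c0 in((.5758,.2103),(.5432,.1313)):
  m=(np.hypot(W[...,0]-c0[0],W[...,1]-c0[1])<.085)&(Z>.0215)&(Z<.031)&(d>0)
  n,l,st,c=cv2.connectedComponentsWithStats(m.astype(np.uint8));i=1+np.argmax(st[1:,4]);m=l==i
  print(st[i],np.median(W[m][:,2]),*rect(W[m]))
m=(Z>.041)&(Z<.046)&(np.hypot(W[...,0]-.559,W[...,1]-.17)<.15)
n,l,st,c=cv2.connectedComponentsWithStats(m.astype(np.uint8))
for i in range(1,n):
  if st[i,4]>20: print('prong',st[i],np.median(W[l==i],0),*rect(W[l==i]))
"
```

```text
[0.491  0.1914 0.1596] [179.9963   0.0048 -16.707 ]
[ 181   35   54  153 7756] 0.026280099088571998 [575.8763 210.6448] [ 50.6712 149.9058] 163.52022
[ 268   43   56  153 7739] 0.026322095119544198 [543.6605 131.4783] [ 50.901  150.4102] 161.98058
prong [356  94  14  13 147] [0.5466 0.0682 0.0441] [546.3529  67.2707] [11.1355 12.7398] 71.63439
prong [133  97  13  13 142] [0.6037 0.2666 0.0441] [603.6697 266.7322] [10.8909 12.4559] 76.497406
prong [356 130  13  13 143] [0.5144 0.0771 0.0443] [514.1595  76.6748] [11.2055 11.8527] 74.747086
prong [134 133  14  12 146] [0.5712 0.2755 0.0442] [571.5067 276.3911] [10.6935 13.1945] 71.15051
```

View pics/w3.png

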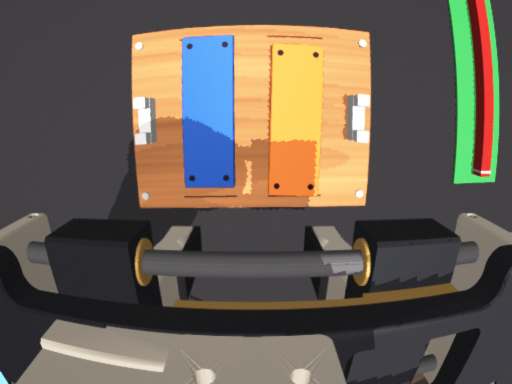

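The panels are clear: blue at (208,111) and orange at (295,119). They agree with the first view to within 0.5 mm. Next I'll grasp blue.

Call:
{"name": "move_arm", "arguments": {"rows": "0 0 -0.2 0.019 -0.0107 0.01 0.06; 0 0 0 0.019 -0.0107 0.02 0.06; 0 0 0 0.019 -0.0107 0.02 0.06; 0 0 0 0.0188 -0.0107 0.02 0.06; 0 0 0 0 0 0.02 0.06; 0 0 0 0 0 0.01 0.06; 0 0 0 0 0 0 0.06; 0 0 0 0 0 0 0.06"}}

```text
t: 14.92
eef_pos: [0.5765, 0.2116, 0.0606]
ee_rot: [-3.141, -0.001, -0.288]
force: [-0.4, 0.4, -0.9]
width: 0.0598
gripper_force: 0.0
```

Call:
{"name": "move_arm", "arguments": {"rows": "0 0 0 0 0 0.015 0.06; 0 0 0 0 0 0.013 0.06; 0 0 0 0 0 0.007 0.06; 0 0 0 0 0 0.003 0.06; 0 0 0 0 0 0 0.06; 0 0 0 0 0 0 0.06"}}

```text
t: 15.68
eef_pos: [0.5763, 0.2116, 0.0219]
ee_rot: [-3.141, -0.0, -0.288]
force: [-0.1, 0.8, -0.3]
width: 0.0598
gripper_force: 0.0
```

Call:
{"name": "move_arm", "arguments": {"rows": "0 0 0 0 0 0 0.045; 0 0 0 0 0 0 0.045; 0 0 0 0 0 0 0.045; 0 0 0 0 0 0 0.045", "squeeze": 25}}

```text
t: 16.18
eef_pos: [0.5762, 0.2115, 0.0219]
ee_rot: [-3.141, -0.0, -0.288]
force: [-0.4, -0.0, 3.6]
width: 0.05
gripper_force: 25.0
```

Call:
{"name": "move_arm", "arguments": {"rows": "0 0 0 0 0 -0.008 0.045; 0 0 0 0 0 -0.02 0.045; 0 0 0 0 0 -0.03 0.045; 0 0 0 0 0 -0.03 0.045; 0 0 0 0 0 -0.03 0.045; 0 0 0 0 0 -0.01 0.045; 0 0 0 0 0 0 0.045"}}

```text
t: 17.05
eef_pos: [0.576, 0.2115, 0.1498]
ee_rot: [-3.141, -0.0, -0.288]
force: [0.1, -0.5, -1.4]
width: 0.05
gripper_force: 25.0
```

```bash
python3 -c "
from h import *
s=arm.get_state();print(s['eef_pos'],s['ee_rot'],s['width'])
plan(.5043,-.3512,.1,9.7,20,.045,(.5762,.2114,.15,-16.5))"
```

```text
[0.576  0.2115 0.1498] [-3.1407 -0.0002 -0.2881] 0.05000291886485041
-0.00 0.00 -1.31 0.0045 0.0280 0.0025 0.045; -0.00 0.00 -1.31 0.0039 0.0281 0.0025 0.045; -0.00 0.00 -1.31 0.0033 0.0282 0.0025 0.045; -0.00 0.00 -1.31 0.0026 0.0282 0.0025 0.045; -0.00 0.00 -1.31 0.0020 0.0283 0.0025 0.045; -0.00 0.00 -1.31 0.0013 0.0283 0.0025 0.045; -0.00 0.00 -1.31 0.0007 0.0284 0.0025 0.045; -0.00 0.00 -1.31 0.0000 0.0284 0.0025 0.045;
-0.00 0.00 -1.31 -0.0006 0.0284 0.0025 0.045; -0.00 0.00 -1.31 -0.0013 0.0283 0.0025 0.045; -0.00 0.00 -1.31 -0.0019 0.0283 0.0025 0.045; -0.00 0.00 -1.31 -0.0026 0.0282 0.0025 0.045; -0.00 0.00 -1.31 -0.0032 0.0282 0.0025 0.045; -0.00 0.00 -1.31 -0.0039 0.0281 0.0025 0.045; -0.00 0.00 -1.31 -0.0045 0.0280 0.0025 0.045; -0.00 0.00 -1.31 -0.0051 0.0279 0.0025 0.045;
-0.00 0.00 -1.31 -0.0058 0.0278 0.0025 0.045; -0.00 0.00 -1.31 -0.0064 0.0276 0.0025 0.045; -0.00 0.00 -1.31 -0.0070 0.0275 0.0025 0.045; -0.00 0.00 -1.31 -0.0077 0.0273 0.0025 0.045;
```

Call:
{"name": "move_arm", "arguments": {"rows": "0 0 -1.3 0.0045 0.028 0 0.045; 0 0 -1.3 0.004 0.028 0 0.045; 0 0 -1.3 0.0035 0.028 0 0.045; 0 0 -1.3 0.0025 0.028 0 0.045; 0 0 -1.3 0.002 0.0285 0 0.045; 0 0 -1.3 0.0015 0.0285 0 0.045; 0 0 -1.3 0.0005 0.0285 0 0.045; 0 0 -1.3 0 0.0285 0 0.045"}}

```text
t: 18.05
eef_pos: [0.5463, -0.0149, 0.1478]
ee_rot: [3.141, 0.003, -0.106]
force: [0.0, -0.8, -1.5]
width: 0.0497
gripper_force: 25.0
```

Call:
{"name": "move_arm", "arguments": {"rows": "0 0 -1.3 -0.0005 0.0285 0 0.045; 0 0 -1.3 -0.0015 0.0285 0 0.045; 0 0 -1.3 -0.002 0.0285 0 0.045; 0 0 -1.3 -0.0025 0.028 0.005 0.045; 0 0 -1.3 -0.0035 0.028 0.01 0.045; 0 0 -1.3 -0.004 0.028 0.01 0.045; 0 0 -1.3 -0.0045 0.028 0.01 0.045; 0 0 -1.3 -0.005 0.028 0.01 0.045"}}

```text
t: 19.05
eef_pos: [0.5165, -0.2396, 0.1025]
ee_rot: [-3.141, 0.003, 0.076]
force: [0.3, 0.2, -0.9]
width: 0.05
gripper_force: 25.0
```

Call:
{"name": "move_arm", "arguments": {"rows": "0 0 -1.3 -0.006 0.028 0.005 0.045; 0 0 -1.3 -0.0065 0.0275 0 0.045; 0 0 -1.3 -0.007 0.0275 0 0.045; 0 0 -1.3 -0.0075 0.0275 0 0.045; 0 0 0 0 0 0 0.045; 0 0 0 0 0 0 0.045; 0 0 0 0 0 0 0.045; 0 0 0 0 0 0 0.045"}}

```text
t: 20.05
eef_pos: [0.5031, -0.3511, 0.0995]
ee_rot: [-3.142, 0.0, 0.167]
force: [-1.0, 0.5, -0.9]
width: 0.0498
gripper_force: 25.0
```

```bash
cat > held.py <<'E'
from h import *
import sys
p,d,s,W=wlook(sys.argv[1]);a=[s]
for i in range(3): arm.grab_frame("wrist");a.append(arm.get_state())
P=np.mean([x["eef_pos"] for x in a],0);yaw=np.degrees(np.mean([x["ee_rot"][2] for x in a]))
print("pose",P,yaw,s["width"])
tx,ty=float(sys.argv[2])-P[0],float(sys.argv[3])-P[1];c,sn=np.cos(np.radians(yaw)),np.sin(np.radians(yaw))
print("target in tool x,y mm",1e3*(tx*c+ty*sn),1e3*(tx*sn-ty*c))
R=Ro.from_euler("xyz",s["ee_rot"]).as_matrix();T=(W-s["eef_pos"])@R
m=(abs(T[...,2]+0.0035)<.004)&(abs(T[...,0])<.09)&(abs(T[...,1])<.04)&(d>0)
h=cv2.cvtColor(p,cv2.COLOR_BGR2HSV);m&=h[...,1]>100
w=T[m];print("held top",len(w),np.median(w,0),w.min(0),w.max(0))
E
python3 held.py w4 .5043 -.3512
```

```text
pose [ 0.5031 -0.3513  0.0997] 9.538839163423242 0.049821774295062245
target in tool x,y mm 1.1585215766078174 0.07878075967419965
held top 15635 [ 0.0339 -0.     -0.0044] [-0.0356 -0.0259 -0.0074] [0.0748 0.0257 0.0001]
```

View pics/w4.png

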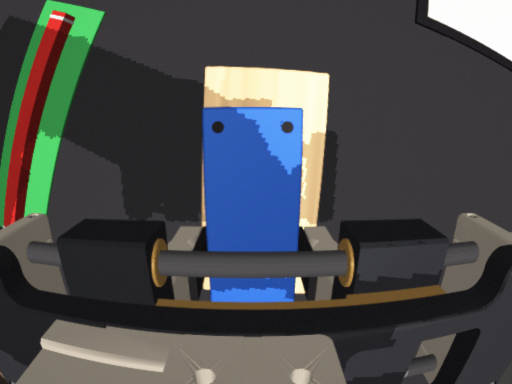

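The held blue panel is centred in the fingers, with its far edge at row 108 and columns 205–302, and it covers the white plate. I'll lower it.

Call:
{"name": "move_arm", "arguments": {"rows": "0 0 -0.2 0.001 0 0.015 0.045; 0 0 0 0 0 0.02 0.045; 0 0 0 0 0 0.015 0.045; 0 0 0 0 0 0.008 0.045; 0 0 0 0 0 0.003 0.045; 0 0 0 0 0 0.001 0.045; 0 0 0 0 0 0 0.045; 0 0 0 0 0 0 0.045"}}

```text
t: 21.25
eef_pos: [0.5042, -0.3517, 0.0381]
ee_rot: [3.141, -0.001, 0.169]
force: [-0.5, 0.1, -1.1]
width: 0.0499
gripper_force: 25.0
```

Call:
{"name": "move_arm", "arguments": {"rows": "0 0 0 0 0 0.001 0.045; 0 0 0 0 0 0 0.045; 0 0 0 0 0 0 0.045"}}

```text
t: 21.62
eef_pos: [0.5039, -0.3516, 0.0366]
ee_rot: [3.142, -0.0, 0.169]
force: [-0.7, -0.3, -0.2]
width: 0.0494
gripper_force: 25.0
```

Call:
{"name": "move_arm", "arguments": {"rows": "0 0 0 0 0 0.0007 0.045; 0 0 0 0 0 0 0.045; 0 0 0 0 0 0 0.06; 0 0 0 0 0 0 0.06; 0 0 0 0 0 0 0.06; 0 0 0 0 0 0 0.06"}}

```text
t: 22.38
eef_pos: [0.504, -0.3516, 0.0359]
ee_rot: [3.142, -0.0, 0.169]
force: [-0.3, -0.2, -0.3]
width: 0.0598
gripper_force: 0.0
```

```bash
python3 -c "
from h import *
s=arm.get_state();print(s['eef_pos'],s['ee_rot'],s['force'],s['width'])
plan(.4342,-.3632,.16,9.7,6,.06,(.504,-.3516,.160,9.7))"
```

```text
[ 0.504  -0.3516  0.0359] [ 3.1416 -0.0001  0.1693] [-0.3115 -0.2165 -0.281 ] 0.05983797662806656
0.00 0.00 0.00 -0.0118 -0.0001 -0.0000 0.06; 0.00 0.00 0.00 -0.0118 -0.0001 -0.0000 0.06; 0.00 0.00 0.00 -0.0118 -0.0001 -0.0000 0.06; 0.00 0.00 0.00 -0.0118 -0.0001 -0.0000 0.06; 0.00 0.00 0.00 -0.0118 -0.0001 -0.0000 0.06; 0.00 0.00 0.00 -0.0118 -0.0001 -0.0000 0.06;
```

Next I'll lift straight up and back off to check the placing.

Call:
{"name": "move_arm", "arguments": {"rows": "0 0 0 0 0 -0.015 0.06; 0 0 0 0 0 -0.025 0.06; 0 0 0 -0.015 0 -0.03 0.06; 0 0 0 -0.02 0 -0.03 0.06; 0 0 0 -0.02 0 -0.024 0.06; 0 0 0 -0.015 0 0 0.06; 0 0 0 0 0 0 0.06; 0 0 0 0 0 0 0.06"}}

```text
t: 23.38
eef_pos: [0.435, -0.3633, 0.1595]
ee_rot: [-3.141, 0.0, 0.169]
force: [1.2, -0.9, -0.9]
width: 0.0601
gripper_force: 0.0
```

```bash
cat > pile.py <<'E'
from h import *
import sys
p,d,s,W=wlook(sys.argv[1]);print(s["eef_pos"],np.degrees(s["ee_rot"]))
Z=W[...,2];h=cv2.cvtColor(p,cv2.COLOR_BGR2HSV)
for lo,hi in((.0215,.031),(.036,.045),(.049,.059)):
    m=(np.hypot(W[...,0]-.504,W[...,1]+.351)<.085)&(Z>lo)&(Z<hi)&(d>0)
    n,l,st,c=cv2.connectedComponentsWithStats(m.astype(np.uint8))
    if n<2: continue
    i=1+np.argmax(st[1:,4]);m=l==i;w=W[m];A=np.c_[w[:,:2],np.ones(len(w))]
    print(st[i],np.median(w[:,2]),*rect(w),"slope",np.linalg.lstsq(A,w[:,2],rcond=None)[0][:2])
E
python3 pile.py w5; python3 -c "
from h import *
plan(.5437,.1315,.15,-18.0,20,.06)"
```

```text
[ 0.435  -0.3633  0.1595] [-179.9815    0.0262    9.6976]
[ 225   36   56  161 8790] 0.04031231044042248 [ 504.4076 -351.5532] [ 50.2527 149.8185] 9.838877 slope [ 0.0005 -0.0004]
-0.00 0.00 1.39 0.0095 -0.0235 0.0005 0.06; -0.00 0.00 1.39 0.0090 -0.0237 0.0005 0.06; -0.00 0.00 1.39 0.0084 -0.0239 0.0005 0.06; -0.00 0.00 1.39 0.0078 -0.0241 0.0005 0.06; -0.00 0.00 1.39 0.0072 -0.0243 0.0005 0.06; -0.00 0.00 1.39 0.0066 -0.0244 0.0005 0.06; -0.00 0.00 1.39 0.0060 -0.0246 0.0005 0.06; -0.00 0.00 1.39 0.0054 -0.0247 0.0005 0.06;
-0.00 0.00 1.39 0.0048 -0.0249 0.0005 0.06; -0.00 0.00 1.39 0.0042 -0.0250 0.0005 0.06; -0.00 0.00 1.39 0.0036 -0.0251 0.0005 0.06; -0.00 0.00 1.39 0.0030 -0.0251 0.0005 0.06; -0.00 0.00 1.39 0.0024 -0.0252 0.0005 0.06; -0.00 0.00 1.39 0.0018 -0.0253 0.0005 0.06; -0.00 0.00 1.39 0.0012 -0.0253 0.0005 0.06; -0.00 0.00 1.39 0.0006 -0.0253 0.0005 0.06;
-0.00 0.00 1.39 -0.0000 -0.0253 0.0005 0.06; -0.00 0.00 1.39 -0.0006 -0.0253 0.0005 0.06; -0.00 0.00 1.39 -0.0013 -0.0253 0.0005 0.06; -0.00 0.00 1.39 -0.0019 -0.0253 0.0005 0.06;
```

Blue is within 0.5 mm and 0.2° of the white plate. Orange is next.

Call:
{"name": "move_arm", "arguments": {"rows": "0 0 1.4 0.0095 -0.0235 0 0.06; 0 0 1.4 0.009 -0.0235 0 0.06; 0 0 1.4 0.0085 -0.024 0 0.06; 0 0 1.4 0.008 -0.024 0 0.06; 0 0 1.4 0.007 -0.0245 0 0.06; 0 0 1.4 0.0065 -0.0245 0 0.06; 0 0 1.4 0.006 -0.0245 0 0.06; 0 0 1.4 0.0055 -0.0245 0 0.06"}}

```text
t: 24.42
eef_pos: [0.479, -0.1646, 0.1592]
ee_rot: [3.141, 0.001, -0.026]
force: [-0.4, -0.7, -0.6]
width: 0.0599
gripper_force: 0.0
```

Call:
{"name": "move_arm", "arguments": {"rows": "0 0 1.4 0.005 -0.025 0 0.06; 0 0 1.4 0.004 -0.025 0 0.06; 0 0 1.4 0.0035 -0.025 0 0.06; 0 0 1.4 0.003 -0.025 0 0.06; 0 0 1.4 0.0025 -0.025 0 0.06; 0 0 1.4 0.002 -0.025 0 0.06; 0 0 1.4 0.001 -0.0255 0 0.06; 0 0 1.4 0.0005 -0.0255 0 0.06"}}

```text
t: 25.42
eef_pos: [0.5227, 0.0332, 0.1592]
ee_rot: [3.141, 0.001, -0.222]
force: [0.7, -0.5, -0.1]
width: 0.0599
gripper_force: 0.0
```

Call:
{"name": "move_arm", "arguments": {"rows": "0 0 1.35 0 -0.0255 0.01 0.06; 0 0 1.35 -0.0005 -0.0255 0.02 0.06; 0 0 1.3 -0.0015 -0.0255 0.025 0.06; 0 0 1.3 -0.002 -0.0255 0.025 0.06; 0 0 0 0 0 0.02 0.06; 0 0 0 0 0 0 0.06; 0 0 0 0 0 0 0.06; 0 0 0 0 0 0 0.06"}}

```text
t: 26.42
eef_pos: [0.5451, 0.1318, 0.0608]
ee_rot: [-3.14, -0.001, -0.314]
force: [-0.9, -0.2, 0.8]
width: 0.06
gripper_force: 0.0
```

```bash
python3 held.py w6 .5437 .1315
```

```text
pose [0.5449 0.1317 0.0607] -18.01243144113863 0.0600493653219079
target in tool x,y mm -1.0960654679671475 0.5513951314173131
  return _methods._mean(a, axis=axis, dtype=dtype,
  ret = um.true_divide(
Traceback (most recent call last):
  File "held.py", line 12, in <module>
    w=T[m];print("held top",len(w),np.median(w,0),w.min(0),w.max(0))
                                                  ~~~~~^^^
ValueError: zero-size array to reduction operation minimum which has no identity
```

Call:
{"name": "move_arm", "arguments": {"rows": "0 0 0 -0.001 0.0005 0.015 0.06; 0 0 0 0 0 0.013 0.06; 0 0 0 0 0 0.007 0.06; 0 0 0 0 0 0.003 0.06; 0 0 0 0 0 0 0.06; 0 0 0 0 0 0 0.06"}}

```text
t: 27.38
eef_pos: [0.5436, 0.1316, 0.0221]
ee_rot: [-3.141, -0.0, -0.314]
force: [-0.5, -0.4, -0.5]
width: 0.0602
gripper_force: 0.0
```

Call:
{"name": "move_arm", "arguments": {"rows": "0 0 0 0 0 0 0.045; 0 0 0 0 0 0 0.045; 0 0 0 0 0 0 0.045; 0 0 0 0 0 0 0.045"}}

```text
t: 27.88
eef_pos: [0.5436, 0.1316, 0.0222]
ee_rot: [-3.141, -0.0, -0.314]
force: [-0.2, 0.9, 4.0]
width: 0.0497
gripper_force: 25.0
```

Call:
{"name": "move_arm", "arguments": {"rows": "0 0 0 0 0 -0.008 0.045; 0 0 0 0 0 -0.02 0.045; 0 0 0 0 0 -0.03 0.045; 0 0 0 0 0 -0.03 0.045; 0 0 0 0 0 -0.03 0.045; 0 0 0 0 0 -0.01 0.045; 0 0 0 0 0 0 0.045"}}

```text
t: 28.75
eef_pos: [0.5433, 0.1316, 0.15]
ee_rot: [-3.141, -0.0, -0.314]
force: [-0.0, -0.0, -2.7]
width: 0.0496
gripper_force: 25.0
```

```bash
python3 -c "
from h import *
plan(.5043,-.3513,.15,9.7,20,.045)"
```

```text
-0.00 -0.00 -1.39 0.0056 0.0236 -0.0000 0.045; -0.00 -0.00 -1.39 0.0050 0.0237 -0.0000 0.045; -0.00 -0.00 -1.39 0.0045 0.0238 -0.0000 0.045; -0.00 -0.00 -1.39 0.0039 0.0239 -0.0000 0.045; -0.00 -0.00 -1.39 0.0033 0.0240 -0.0000 0.045; -0.00 -0.00 -1.39 0.0027 0.0241 -0.0000 0.045; -0.00 -0.00 -1.39 0.0021 0.0241 -0.0000 0.045; -0.00 -0.00 -1.39 0.0016 0.0242 -0.0000 0.045;
-0.00 -0.00 -1.39 0.0010 0.0242 -0.0000 0.045; -0.00 -0.00 -1.39 0.0004 0.0242 -0.0000 0.045; -0.00 -0.00 -1.39 -0.0002 0.0242 -0.0000 0.045; -0.00 -0.00 -1.39 -0.0008 0.0242 -0.0000 0.045; -0.00 -0.00 -1.39 -0.0014 0.0242 -0.0000 0.045; -0.00 -0.00 -1.39 -0.0020 0.0241 -0.0000 0.045; -0.00 -0.00 -1.39 -0.0025 0.0241 -0.0000 0.045; -0.00 -0.00 -1.39 -0.0031 0.0240 -0.0000 0.045;
-0.00 -0.00 -1.39 -0.0037 0.0239 -0.0000 0.045; -0.00 -0.00 -1.39 -0.0043 0.0238 -0.0000 0.045; -0.00 -0.00 -1.39 -0.0048 0.0237 -0.0000 0.045; -0.00 -0.00 -1.39 -0.0054 0.0236 0.0000 0.045;
```

Call:
{"name": "move_arm", "arguments": {"rows": "0 0 -1.4 0.0055 0.0235 0 0.045; 0 0 -1.4 0.005 0.0235 0 0.045; 0 0 -1.4 0.0045 0.024 0 0.045; 0 0 -1.4 0.004 0.024 0 0.045; 0 0 -1.4 0.0035 0.024 0 0.045; 0 0 -1.4 0.0025 0.024 0 0.045; 0 0 -1.4 0.002 0.024 0 0.045; 0 0 -1.4 0.0015 0.024 0 0.045"}}

```text
t: 29.75
eef_pos: [0.5267, -0.0622, 0.1481]
ee_rot: [3.141, 0.003, -0.118]
force: [-0.4, 0.3, -1.1]
width: 0.0497
gripper_force: 25.0
```

Call:
{"name": "move_arm", "arguments": {"rows": "0 0 -1.4 0.001 0.0242 0 0.045; 0 0 -1.4 0.0005 0.0242 0 0.045; 0 0 -1.4 0 0.0242 0 0.045; 0 0 -1.4 -0.001 0.0242 0.005 0.045; 0 0 -1.4 -0.0015 0.0242 0.01 0.045; 0 0 -1.4 -0.002 0.0242 0.01 0.045; 0 0 -1.4 -0.0025 0.0242 0.01 0.045; 0 0 -1.4 -0.003 0.024 0.01 0.045"}}

```text
t: 30.75
eef_pos: [0.5118, -0.2551, 0.1027]
ee_rot: [-3.141, 0.003, 0.077]
force: [0.5, -0.5, -1.0]
width: 0.0497
gripper_force: 25.0
```

Call:
{"name": "move_arm", "arguments": {"rows": "0 0 -1.35 -0.0035 0.024 0.005 0.045; 0 0 -1.35 -0.0045 0.024 0 0.045; 0 0 -1.35 -0.005 0.0235 0 0.045; 0 0 -1.3 -0.0055 0.0235 0 0.045; 0 0 0 0 0 0 0.045; 0 0 0 0 0 0 0.045; 0 0 0 0 0 0 0.045; 0 0 0 0 0 0 0.045"}}

```text
t: 31.75
eef_pos: [0.5053, -0.3505, 0.0998]
ee_rot: [-3.142, 0.0, 0.171]
force: [0.2, -0.3, -1.8]
width: 0.0495
gripper_force: 25.0
```

```bash
python3 held.py w7 .5043 -.3513
```

```text
pose [ 0.5053 -0.3507  0.1   ] 9.782863712998127 0.04951963779676979
target in tool x,y mm -1.089755043451441 0.3816107872270829
held top 15762 [ 0.0339 -0.0001 -0.0041] [-0.0361 -0.0259 -0.0073] [0.0749 0.0258 0.0003]
```

Call:
{"name": "move_arm", "arguments": {"rows": "0 0 0 -0.001 0.0005 0.012 0.045; 0 0 0 0 0 0.015 0.045; 0 0 0 0 0 0.012 0.045; 0 0 0 0 0 0.006 0.045; 0 0 0 0 0 0.002 0.045; 0 0 0 0 0 0.001 0.045; 0 0 0 0 0 0 0.045; 0 0 0 0 0 0 0.045"}}

```text
t: 32.95
eef_pos: [0.5045, -0.3519, 0.0523]
ee_rot: [3.141, -0.001, 0.17]
force: [0.1, 0.1, -1.2]
width: 0.0497
gripper_force: 25.0
```

Call:
{"name": "move_arm", "arguments": {"rows": "0 0 0 0 0 0.001 0.045; 0 0 0 0 0 0 0.045; 0 0 0 0 0 0 0.045"}}

```text
t: 33.33
eef_pos: [0.5043, -0.3518, 0.0509]
ee_rot: [3.142, -0.0, 0.17]
force: [-0.4, -0.8, -0.4]
width: 0.0498
gripper_force: 25.0
```

Call:
{"name": "move_arm", "arguments": {"rows": "0 0 0 0 0 0.0007 0.045; 0 0 0 0 0 0 0.045; 0 0 0 0 0 0 0.06; 0 0 0 0 0 0 0.06; 0 0 0 0 0 0 0.06; 0 0 0 0 0 0 0.06"}}

```text
t: 34.08
eef_pos: [0.5043, -0.3518, 0.0502]
ee_rot: [3.142, -0.0, 0.17]
force: [-0.1, -0.6, -0.0]
width: 0.0602
gripper_force: 0.0
```

Call:
{"name": "move_arm", "arguments": {"rows": "0 0 0 0 0 -0.015 0.06; 0 0 0 0 0 -0.025 0.06; 0 0 0 -0.015 0 -0.03 0.06; 0 0 0 -0.02 0 -0.03 0.06; 0 0 0 -0.02 0 -0.01 0.06; 0 0 0 -0.015 0 0 0.06; 0 0 0 0 0 0 0.06; 0 0 0 0 0 0 0.06"}}

```text
t: 35.08
eef_pos: [0.4351, -0.3636, 0.1594]
ee_rot: [-3.141, 0.001, 0.17]
force: [-0.1, 1.0, -0.3]
width: 0.06
gripper_force: 0.0
```

```bash
python3 pile.py w8; python3 -c "
from h import *
p,d=arm.grab_frame('scene');W=world('scene',d);m=masks(p)['red'];m[:,:200]=0;m[:,320:]=0;m[:140]=0;m[220:]=0
w=W[m&(d>0)];z=np.median(w[:,2]);print('bar',z,*rect(w[abs(w[:,2]-z)<.006]));print(arm.get_state()['t'])
cv2.imwrite('pics/fin.png',p)"
```

```text
[ 0.4351 -0.3636  0.1594] [-179.9622    0.0611    9.7432]
[ 223   32   60  169 9743] 0.05429530521013626 [ 504.6234 -351.7226] [ 50.8601 149.7614] 9.907181 slope [ 0.0001 -0.0001]
bar 0.020858844302545365 [ 542.4332 -119.5617] [ 21.2618 227.2308] 165.36676
35.175
```

View pics/w8.png

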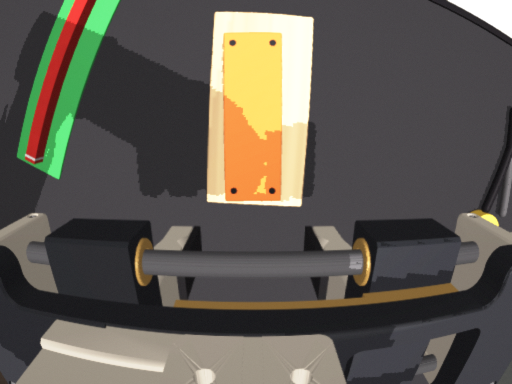

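View pics/fin.png

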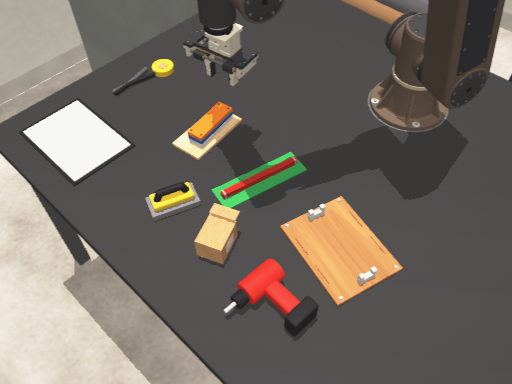

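The pile is flush at (210,125) in the scene view, the bar lies on the mat at (260,177), and the bystanders haven't moved. I'm handing the job in.

```bash
python3 -c "
from station import arm
print(arm.job_done())"
```

```text
the job is handed in; nothing more can be done
None
```

I handed the job in at about 35 s; no verdict came back. In the last pictures the red bar lies flat on the green mat, and the blue and orange panels measured within about 0.6 mm and 0.3° of the white plate, with the carton, driver and sanding block where they were.

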